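# Open the yellow squeeze-and-turn peg tub

## Robot

A 6-joint arm with a two-finger parallel gripper is mounted at the origin on the work surface. World frame = base frame: x ahead of the robot, y to its left, z up, the work surface at z = 0. Lengths are in m, angles in degrees, forces in N, time in s.
With the tool pointing down it reaches from about 0.35 to 0.875 m from the base axis. Payload 15.5 kg.
Tool frame: the origin (TCP) lies at the centre of the arm's flange, where the gripper is bolted on; the fingertips stand 173 mm ahead of it and the grasp point (between the pads) lies 155 mm ahead of it; y points along the fingers, x is the direction in which the jaws open and shut, and the axes are right-handed (so a half turn about y gives the same grasp; the last joint's range is limited). The gripper opens to 85 mm and grips with 20 to 120 N. Pads are 22 mm wide; open, the fingers measure 114 mm over their backs; the gripper's body (76 mm by 85 mm) begins 54 mm behind the grasp point. The pads swing forward as they close: fully open they stand 13 mm farther back than shut.
Start: joints at [-70.56, 28.281, 77.091, -0, 74.628, -5.472], TCP at [0.263, -0.567, 0.405] pointing down, gripper open.
Joint ranges: [-166.48, 166.48], [-47.26, 123.95], [12.59, 153.08], [-70.14, 250.14], [6.76, 159.57], [-176.63, 176.63]. Speed limits (degrees/s): [108.29, 108.29, 147.25, 172.46, 172.46, 172.46].

## Interface

Orientations are given as a 3x3 rotation matrix whose columns are the frame's x, y, z axes.
In Python, from cell import manip gives the robot as it stands. The module is installed in compiled form; this text tells all that it offers.
- The arm moves only by the tool arm_command, never from a script. Its argument "series" is a list of rows, each a list of 6 numbers: the shift along the tool's x, y, z as a fraction of full scale, then the turn, a rotation vector about the tool's x, y, z as a fraction of full scale. In form: [[dx, dy, dz, rx, ry, rz], ...]. A call has 1 to 10 rows; each row is the pose to reach, as a shift and turn from the pose commanded when the call began, along the tool's axes at that moment; what a row does not reach only later rows make up. Full scale, the value 1, is 400 mm for a shift and 120 degrees for a turn. A row lasts 1/8 s, in which the tool goes at most 62.5 mm and 10.7 degrees, less where a joint would pass 70% of its speed; a pose out of reach is approached as far as the arm can. A call with a number of a shift or a turn outside -1 to 1 is refused whole. A call with a gripper value outside its range is refused whole. "hand" is the gripper command: -1 is shut, 1 is fully open, values between are in proportion, set as the call begins (left out, the last holds). The fingers move at their own pace and stop on an object; the grip force is fixed at half the most. Time passes only in rows, so rows that repeat a pose let the fingers close. It gives the time, the measured TCP pose, the force and the opening at its end, in the units of the state.
- manip.read_state(): the state, without advancing time (a new reading comes with each control period).
- manip.snapshot(name): name is "scene" or "top"; returns the picture (420x560x3 uint8, blue, green, red); there is no depth.
- manip.camera_params(name): a dict with "fov_y" (degrees; the focal length in pixels is half the picture's height over the tangent of half this angle, whatever the lens; pixels are square), "cx", "cy" (the principal point, pixels), "extrinsics" (4x4, takes a point from world to camera coordinates). Camera axes: x right, y up, looking along -z (the intrinsics and any distortion apply to the point x, -y, -z); pixel columns grow to the right and rows downward; lengths in m; the calibration is good to about 2 mm. A picture is of the moment at which its call begins. camera_params takes no time and is no camera call.
- manip.finish_job(): hands the job in, once; it reports no verdict.
Trained networks look in the newest picture that a camera, given by its name, has taken for a name from the list of things; names that differ only in an ending like _2 or _b are one class to them, and where a whole thing is asked for, a point or a joint stands for the part that bears it (a point fixed in the world has none). Each returns a list of dicts, best first, with "score" (0 to 1); they miss things now and then, are a little off and sometimes report something else, mostly with a low value. They report only what shows in the picture. A call takes as long as a camera call. They do not tell look-alikes from the thing itself.
- manip.trace(label, camera): "region" (420x560 bool, what is visible of it) and "extent" ([left, top, right, bottom] in pixels, round what is visible of it).
The state is a dict: "time": time; "qpos": joint angles; "joint_vel": joint speeds; "joint_torque": joint torques, N m; "tool_pos": TCP position; "orientation": TCP orientation; "contact_force": force on the tool from outside, world axes, zero at the start; "ft_torque": the same for the moment, N m; "gripper_width": opening from 0.0 (shut) to 1.0 (fully open).
Only numpy, scipy, OpenCV 4.12 (cv2) and the standard library are available. Lean on these libraries where they do the work, as an engineer would, in place of code of your own. Each camera call takes 0.05 s, during which the arm holds its last target.

## Task

Open the tub with the yellow cap: squeeze the cap's two ribbed side tabs inward and, keeping them squeezed, turn the cap about 60 degrees counterclockwise seen from above, then lift it straight off its neck. Set the cap down the right way up in the middle of the porcelain saucer, lowering it all the way before letting go rather than dropping it. Leave the green-capped tub shut.

Things in the scene. Friction and masses are not known exactly. Their poses are not given: they have to be found in the camera images.
- yellow_cap: Loose yellow cap, 42 mm tall, 60 g; origin: centre of its underside, z up. Two ribbed sprung tabs at its own +y and -y: upright outer faces 24 mm wide, 10 to 42 mm above the origin, 66 mm apart, pressed fully home (7 mm each, about 7 N) 52 mm. A 20-40 N grip presses both and holds the cap. It turns only with both 4 mm or more in; lifts off once turned 45 to 110 deg counterclockwise; clear after 35 mm.
- yellow_tub: White tub with yellow band, 78 mm wide, fixed in a pine rail 22 mm high. Origin: centre of its underside, at table height; z up; x, y as the locked cap's. The cap's underside rests on the shoulder 70 mm up; neck to 102 mm. Stops 5 mm tall stand on the shoulder beside the tabs: keep fingertips at least 8 mm above the shoulder. The like green tub is 150 to 230 mm off, a 38 mm high clamp between.
- saucer: Loose white porcelain saucer with a thin blue ring, 156 mm across at the rim, which is 15 mm high. Origin: centre of its underside, on the table; z up. Its inner floor is flat, 112 mm across, 6 mm above the origin: the cap rests there on its own underside.
- green_cap: Green cap of the other tub, the same in shape and mechanism; origin at the centre of its underside. It must stay on its tub.
There are look-alikes about, which are no part of the job. Of the things like the yellow_cap, leave any that is red; of the rest the smaller one is meant. Several things have the shape of the saucer; the one meant has the colours described above.

How it is judged (in metres and radians):
On the way, in this order (a step that is already met when the one before it is completed fails the run):
1. the yellow cap has been turned at least 34 degrees on its neck while still seated (angle between the x axis of yellow_cap and the x axis of yellow_tub, either way round above 0.6 rad and z of yellow_cap in the frame of yellow_tub below 0.08 m and horizontal distance between yellow_cap and yellow_tub below 0.008 m), for 0.1 s.
2. the cap is lowered to within 15 mm of the saucer's floor while the fingers still hold it (horizontal distance between yellow_cap and saucer below 0.03 m and z of yellow_cap in the frame of saucer below 0.021 m and contact force between the fingers and yellow_cap above 0.5 N), for 0.05 s.
At the end, for the whole second after the job is handed in: The yellow cap stands at rest and right way up (within 10 degrees) on the floor of the saucer, its centre within 25 mm of the saucer's centre, and the saucer lies flat (horizontal distance between yellow_cap and saucer below 0.025 m and z of yellow_cap in the frame of saucer between 0.002 and 0.012 m and angle between yellow_cap's own z axis and vertical below 0.17 rad and angle between saucer's own z axis and vertical below 0.1 rad and linear speed of yellow_cap below 0.02 m/s); the robot touches nothing.
It fails at once if the green cap comes off or is shifted more than 10 mm (distance of green_cap from where it was at the start of the episode above 0.01 m).
It also fails if it takes over 42 s, if anything falls off the work surface, if the arm or the gripper's body presses on something with over 40 N, if the wrist force passes 120 N, or if a joint passes its speed limit or range.

## Working session

There is one attempt and no reset: what is moved stays moved. The work goes in short steps, Python scripts to look and compute and a tool call to move; the robot and the scene stay as the last step left them, time stands still between calls to the robot, and variables do not carry over. Pictures are saved under pics/ and viewed, and the job is handed in when it is done.

Besides the shell and the picture viewer there is one more tool, called after ">>>" by a JSON object that holds its "api" and its "payload". arm_command: Moves the arm, as the interface text tells. Shift numbers are shares of 400 mm and turn numbers shares of 120 degrees, none past 1 either way. Its arguments: {"type":"object","properties":{"series":{"type":"array"},"hand":{"type":"number"}},"required":["series"]}

```bash
ls; mkdir -p pics
python3 - <<'E'
from cell import manip
import cv2
s=manip.read_state(); print(s)
for n in("scene","top"):
    im=manip.snapshot(n); cv2.imwrite(f"pics/{n}0.png",im)
    print(n,manip.camera_params(n))
E
```

```text
pics
{'time': 0.0, 'qpos': array([-7.05595981e+01,  2.83145345e+01,  7.71280990e+01, -6.77416537e-04,
        7.46270083e+01, -5.47169445e+00]), 'joint_vel': array([-0.10245293, -0.03074621,  0.0251602 , -0.05756345,  0.00727312,
        0.0773025 ]), 'joint_torque': array([-3.19332023e-03, -8.82189274e+01, -3.83879828e+01, -1.58830285e-04,
        1.01906253e-02,  1.33949989e-04]), 'tool_pos': array([ 0.26321853, -0.56670371,  0.40409819]), 'orientation': array([[ 4.21229897e-01, -4.15292894e-04,  9.06953803e-01],
       [-9.06953090e-01,  1.14238670e-03,  4.21230089e-01],
       [-1.21102582e-03, -9.99999261e-01,  1.04556258e-04]]), 'contact_force': array([-0.22944091, -0.41399179,  0.42638377]), 'ft_torque': array([-0.01356816, -0.00538263,  0.01174663]), 'gripper_width': 0.9962157854002608}
scene {'fov_y': 46.04959885922367, 'cx': 285.6698908738768, 'cy': 202.39197273316955, 'extrinsics': array([[ 2.40360340e-02,  9.99711005e-01, -4.19328531e-04,
         1.24773292e-01],
       [-8.63794442e-01,  2.09793486e-02,  5.03407418e-01,
         3.51935540e-01],
       [ 5.03270733e-01, -1.17377042e-02,  8.64049070e-01,
        -1.31580758e+00],
       [ 0.00000000e+00,  0.00000000e+00,  0.00000000e+00,
         1.00000000e+00]])}
top {'fov_y': 43.492830292350426, 'cx': 289.6721690954366, 'cy': 213.51089018073603, 'extrinsics': array([[-3.98397858e-05, -9.99780683e-01, -2.09423818e-02,
        -1.23484233e-01],
       [ 9.98332131e-01, -1.24880479e-03,  5.77182469e-02,
        -4.64827010e-01],
       [-5.77317413e-02, -2.09051532e-02,  9.98113230e-01,
        -1.15710488e+00],
       [ 0.00000000e+00,  0.00000000e+00,  0.00000000e+00,
         1.00000000e+00]])}
```

View pics.

View pics/scene0.png

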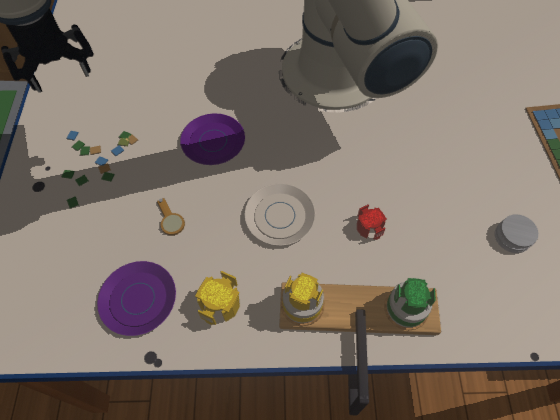

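View pics/top0.png

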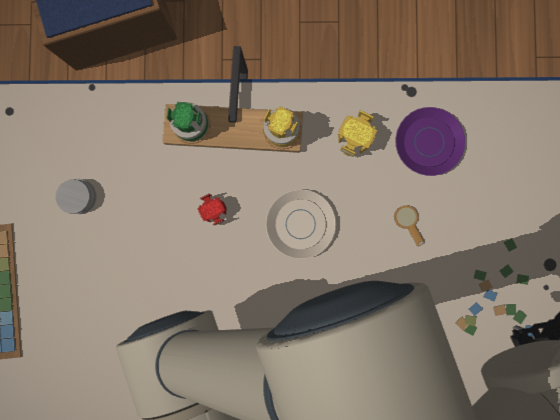

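```bash
cat > h.py <<'E'
import numpy as np,cv2
from cell import manip
def proj(P,n):
    c=manip.camera_params(n);f=210/np.tan(np.radians(c['fov_y']/2))
    p=(c['extrinsics']@np.append(P,1))[:3]
    return np.array([c['cx']+f*p[0]/-p[2],c['cy']+f*p[1]*-1/-p[2]])
def back(u,v,z,n):
    c=manip.camera_params(n);f=210/np.tan(np.radians(c['fov_y']/2))
    E=c['extrinsics'];R=E[:3,:3];o=-R.T@E[:3,3]
    d=R.T@np.array([(u-c['cx'])/f,-(v-c['cy'])/f,-1])
    return o+d*(z-o[2])/d[2]
E
python3 - <<'E'
from h import *
ims={n:manip.snapshot(n) for n in("scene","top")}
for n in ims:
  for l in("yellow_cap","yellow_tub","saucer","green_cap"):
    for r in manip.trace(l,n)[:4]:
      m=r['region'];ys,xs=np.nonzero(m);print(n,l,round(r['score'],2),[int(x) for x in r['extent']],m.sum(),xs.mean().round(1),ys.mean().round(1))
      np.save(f"m_{n}_{l}_{int(xs.mean())}.npy",m)
  
a=cv2.resize(ims['top'][75:165,240:390],None,fx=5,fy=5,interpolation=cv2.INTER_CUBIC)
cv2.imwrite("pics/ctop.png",a)
a=cv2.resize(ims['scene'][260:335,190:340],None,fx=5,fy=5,interpolation=cv2.INTER_CUBIC)
cv2.imwrite("pics/cscene.png",a)
print(manip.read_state()['time'])
E
```

```text
scene yellow_cap 0.82 [358, 201, 388, 239] 755 370.4 221.6
scene yellow_cap 0.59 [195, 270, 237, 326] 1644 217.6 297.7
scene yellow_cap 0.55 [288, 275, 319, 312] 896 302.4 291.1
scene yellow_tub 0.66 [279, 284, 324, 324] 840 300.9 310.9
scene saucer 0.96 [176, 112, 247, 167] 2689 211.9 139.0
scene saucer 0.75 [243, 180, 316, 244] 3431 279.4 214.0
scene saucer 0.61 [97, 262, 176, 331] 4503 135.8 298.1
scene green_cap 0.64 [393, 277, 435, 314] 995 414.8 295.7
top yellow_cap 0.88 [339, 113, 377, 158] 1115 356.6 133.1
top yellow_cap 0.69 [264, 107, 295, 136] 713 280.0 121.8
top yellow_cap 0.62 [199, 193, 226, 226] 572 211.7 209.7
top yellow_tub 0.94 [261, 115, 303, 148] 611 283.1 135.3
top saucer 0.97 [393, 106, 464, 175] 3792 429.7 141.0
top saucer 0.93 [266, 188, 337, 259] 3935 300.4 223.7
top green_cap 0.89 [161, 101, 204, 136] 750 183.0 116.4
0.6
```

View pics/ctop.png

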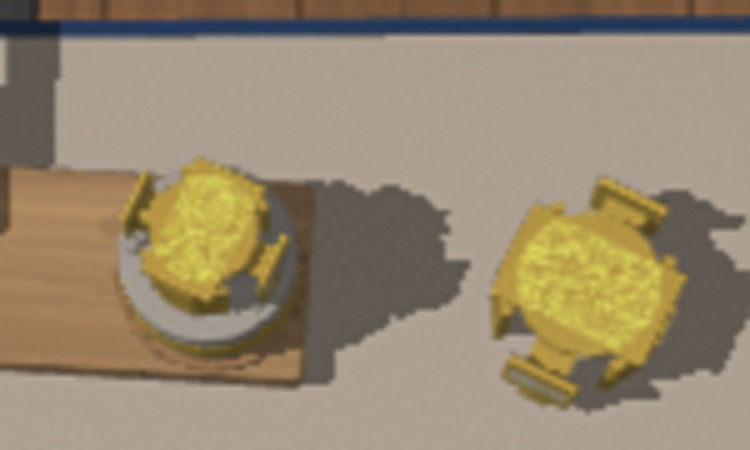

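View pics/cscene.png

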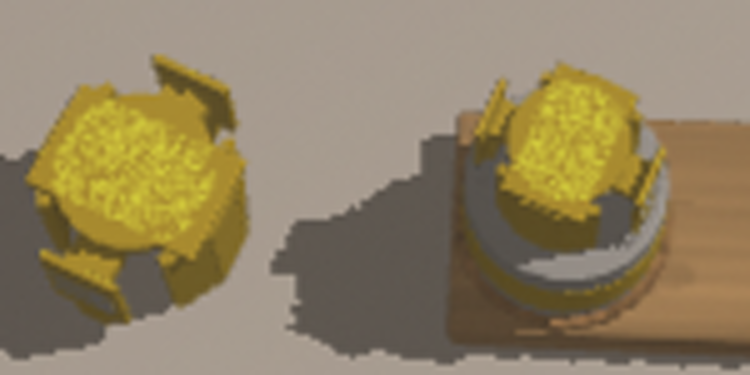

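Run:
```python
from h import *
for n,o,pts in(("top",(240,75),[(147,173),(128,226),(288,236),(262,288)]),("scene",(190,260),[(506,80),(480,135),(663,152),(640,207)])):
    P=[back((a+.5)/5-.5+o[0],(b+.5)/5-.5+o[1],.112,n) for a,b in pts]
    P=np.array(P)[:,:2]*1000; A=(P[0]+P[1])/2;B=(P[2]+P[3])/2
    print(n,P.round(1).tolist(),"centre",(A+B)/2,"dist",np.linalg.norm(A-B),"dir",np.degrees(np.arctan2(*(A-B)[::-1])), "edges",[np.degrees(np.arctan2(*(P[i]-P[i+1])[::-1])) for i in(0,2)],[np.linalg.norm(P[i]-P[i+1]) for i in(0,2)])
# saucer
for n,u in(("scene",279.4),("top",300.4)):
    import glob
    f=[g for g in glob.glob(f"m_{n}_saucer_*") if abs(int(g.split('_')[-1][:-4])-u)<2][0]
    m=np.load(f).astype(np.uint8)
    c=max(cv2.findContours(m,0,cv2.CHAIN_APPROX_NONE)[0],key=cv2.contourArea)
    h=cv2.convexHull(c)[:,0]
    P=np.array([back(a,b,.015,n)[:2] for a,b in h])*1000
    (x,y),(d1,d2),an=cv2.fitEllipse(P.astype(np.float32)); print(n,"saucer",x,y,d1,d2)
for n in("scene","top"):
    for l,z in(("green_cap",.112),):
        print(n,l,[back(415,293,z,"scene") if n=="scene" else back(184,115,z,"top")])
```

```text
top [[673.9, -83.4], [651.8, -75.6], [647.4, -141.3], [625.8, -130.7]] centre [ 649.72552137 -107.73876098] dist 62.29957554205184 dir 65.08378916046959 edges [np.float64(-19.423321701755015), np.float64(-26.38953659523363)] [np.float64(23.34811667214319), np.float64(24.01157054634219)]
scene [[624.5, -130.4], [645.4, -140.4], [653.4, -74.7], [673.7, -84.1]] centre [ 649.24598809 -107.41420704] dist 62.88044870597159 dir -117.1074224107946 edges [np.float64(154.4438331116709), np.float64(155.07108481789564)] [np.float64(23.203006451031108), np.float64(22.38929552497638)]
scene saucer 439.03948974609375 -149.1171112060547 153.76849365234375 154.55496215820312
top saucer 442.4061584472656 -147.65684509277344 155.46145629882812 157.87271118164062
scene green_cap [array([0.66308553, 0.0913589 , 0.112     ])]
top green_cap [array([0.66269891, 0.0920457 , 0.112     ])]
```

>>> {"api": "arm_command", "payload": {"series": [[-0.02,0,0.04,0,0.01,0],[-0.06,0,0.14,0,0.04,0],[-0.11,0,0.24,0,0.075,0],[-0.16,0,0.34,0,0.11,0],[-0.21,0,0.44,0,0.145,0],[-0.25,0,0.54,0,0.17,0],[-0.29,0,0.62,0,0.2,0],[-0.317,0,0.68,0,0.21,0],[-0.317,0,0.68,0,0.21,0]], "hand": 1}}

```text
time: 1.72
tool_pos: [0.4575, -0.336, 0.4047]
orientation: [[-0.003, 0.0, 1.0], [-1.0, 0.0, -0.003], [-0.0, -1.0, 0.0]]
contact_force: [-0.1, -0.8, -0.3]
gripper_width: 1.0
```

```bash
cat >> h.py <<'E'
from scipy.spatial.transform import Rotation as Ro
def go(p,yaw):
    "tool-frame fractions from the measured pose to TCP p, tool x at yaw, tool y down"
    s=manip.read_state();R=s['orientation'];a=np.radians(yaw)
    x=np.array([np.cos(a),np.sin(a),0]);y=np.array([0,0,-1.]);T=np.c_[x,y,np.cross(x,y)]
    d=R.T@(np.array(p)-s['tool_pos'])/.4; r=Ro.from_matrix(R.T@T).as_rotvec(degrees=True)/120
    print("t",s['time'],"pos",s['tool_pos'].round(4),"yaw",np.degrees(np.arctan2(R[1,0],R[0,0])).round(2),"F",s['contact_force'].round(1),"w",round(s['gripper_width'],3),"q",s['qpos'].round(1))
    print("shift",d.round(4),"turn",r.round(4))
E
python3 -c "
from h import *
go([.6495,-.1075,.40],-115.5)"
```

```text
t 1.725 pos [ 0.4575 -0.336   0.4047] yaw -90.17 F [-0.1 -0.8 -0.3] w 1.0 q [-42.3  23.6  85.4   0.   71.   47.8]
shift [-0.5727  0.012   0.4784] turn [-1.000e-04  2.111e-01 -1.000e-04]
```

>>> {"api": "arm_command", "payload": {"series": [[-0.04,0,0.03,0,0.015,0],[-0.11,0,0.09,0,0.04,0],[-0.2,0,0.16,0,0.075,0],[-0.29,0,0.24,0,0.11,0],[-0.38,0,0.32,0,0.145,0],[-0.47,0,0.39,0,0.175,0],[-0.54,0,0.45,0,0.2,0],[-0.573,0.012,0.478,0,0.211,0],[-0.573,0.012,0.478,0,0.211,0]]}}

```text
time: 2.85
tool_pos: [0.6492, -0.1089, 0.3993]
orientation: [[-0.431, -0.001, 0.902], [-0.902, 0.0, -0.431], [0.0, -1.0, -0.001]]
contact_force: [-0.1, 0.7, 0.0]
gripper_width: 0.999
```

```bash
python3 -c "
from h import *
go([.6495,-.1075,.254],-115.5)"
```

```text
t 2.85 pos [ 0.6492 -0.1089  0.3993] yaw -115.54 F [-0.1  0.7  0. ] w 0.999 q [-14.7  31.3  72.4  -0.   76.4 100.8]
shift [-0.0034  0.3632 -0.0006] turn [ 0.0003 -0.0003  0.0001]
```

>>> {"api": "arm_command", "payload": {"series": [[-0.0034,0.04,0,0,0,0],[-0.0034,0.12,0,0,0,0],[-0.0034,0.2,0,0,0,0],[-0.0034,0.26,-0.0006,0,0,0],[-0.0034,0.27,-0.0006,0,0,0],[-0.0034,0.27,-0.0006,0,0,0]]}}

```text
time: 3.6
tool_pos: [0.6491, -0.1083, 0.2921]
orientation: [[-0.433, 0.0, 0.902], [-0.902, -0.0, -0.433], [0.0, -1.0, 0.0]]
contact_force: [-0.0, -0.2, -0.1]
gripper_width: 1.003
```

Run:
```python
from h import *
go([.6495,-.1075,.254],-115.5)
A=manip.snapshot("scene");B=manip.snapshot("top")
cv2.imwrite("pics/d1.png",np.hstack([cv2.resize(A[230:330,250:350],None,fx=4,fy=4,interpolation=2),cv2.resize(B[70:170,230:330],None,fx=4,fy=4,interpolation=2)]))
```

```text
t 3.6 pos [ 0.6491 -0.1083  0.2921] yaw -115.63 F [-0.  -0.2 -0.1] w 1.003 q [-14.7  37.5  78.8  -0.   63.7 101. ]
shift [-0.0022  0.0953 -0.    ] turn [-0.     -0.0011  0.    ]
```

View pics/d1.png

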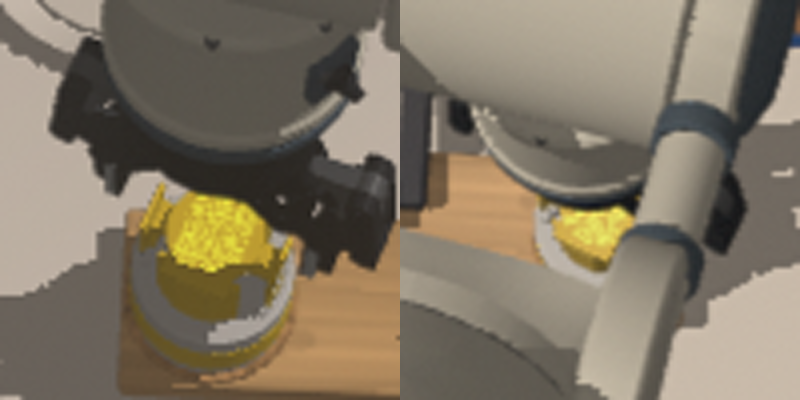

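The left half (scene camera) shows the jaws straddling the smaller yellow cap, in line with its two tabs at about (288,281) and (320,296). Now I go down and squeeze.

>>> {"api": "arm_command", "payload": {"series": [[-0.0022,0.03,0,0,-0.001,0],[-0.0022,0.06,0,0,-0.001,0],[-0.0022,0.085,0,0,-0.001,0],[-0.0022,0.095,0,0,-0.001,0],[-0.0022,0.095,0,0,-0.001,0]]}}

```text
time: 4.32
tool_pos: [0.6496, -0.1069, 0.2535]
orientation: [[-0.43, -0.001, 0.903], [-0.903, 0.0, -0.43], [0.0, -1.0, -0.001]]
contact_force: [-0.0, -0.4, 0.5]
gripper_width: 1.001
```

>>> {"api": "arm_command", "payload": {"series": [[0,0,0,0,0,0],[0,0,0,0,0,0],[0,0,0,0,0,0],[0,0,0,0,0,0],[0,0,0,0,0,0],[0,0,0,0,0,0],[0,0,0,0,0,0],[0,0,0,0,0,0]], "hand": -1}}

```text
time: 5.32
tool_pos: [0.6499, -0.107, 0.2558]
orientation: [[-0.43, 0.002, 0.903], [-0.903, -0.001, -0.43], [-0.0, -1.0, 0.002]]
contact_force: [-6.4, 0.4, 21.4]
gripper_width: 0.571
```

Run:
```python
from h import *
go([.6495,-.1075,.254],-115.5)
print(manip.read_state()['ft_torque'])
```

```text
t 5.325 pos [ 0.6499 -0.107   0.2558] yaw -115.48 F [-6.4  0.4 21.4] w 0.571 q [-14.5  40.   80.4  -0.   59.5 100.9]
shift [ 0.0015  0.0045 -0.0003] turn [-0.001   0.0001 -0.0001]
[0.11841589 1.04220841 0.08946988]
```

>>> {"api": "arm_command", "payload": {"series": [[0,-0.003,-0.001,0,0,0],[0,-0.005,-0.001,0,0,0],[0,-0.005,-0.001,0,0,0]]}}

```text
time: 5.7
tool_pos: [0.6494, -0.1068, 0.2562]
orientation: [[-0.43, 0.001, 0.903], [-0.903, -0.0, -0.43], [-0.0, -1.0, 0.001]]
contact_force: [-1.0, 0.3, 6.8]
gripper_width: 0.562
```

>>> {"api": "arm_command", "payload": {"series": [[0,0,0,0,-0.02,0],[0,0,0,0,-0.05,0],[0,0,0,0,-0.08,0],[0,0,0,0,-0.11,0],[0,0,0,0,-0.14,0],[0,0,0,0,-0.17,0]]}}

```text
time: 6.45
tool_pos: [0.6495, -0.1068, 0.2563]
orientation: [[-0.087, 0.001, 0.996], [-0.996, -0.0, -0.087], [0.0, -1.0, 0.001]]
contact_force: [0.4, -0.3, 7.0]
gripper_width: 0.562
```

Run:
```python
from h import *
go([.6495,-.1075,.256],-55.5)
print(manip.read_state()['ft_torque'])
```

```text
t 6.45 pos [ 0.6495 -0.1068  0.2563] yaw -94.97 F [ 0.4 -0.3  7. ] w 0.562 q [-14.5  39.9  80.4   0.   59.6  80.4]
shift [0.0019 0.0007 0.0001] turn [-4.000e-04 -3.289e-01  2.000e-04]
[-0.01473017 -0.05380926 -0.10047433]
```

>>> {"api": "arm_command", "payload": {"series": [[0,0,0,0,-0.03,0],[0,0,0,0,-0.07,0],[0,0,0,0,-0.12,0],[0,0,0,0,-0.17,0],[0,0,0,0,-0.22,0],[0,0,0,0,-0.27,0],[0,0,0,0,-0.31,0],[0,0,0,0,-0.34,0],[0,0,0,0,-0.34,0],[0,0,0,0,-0.34,0]]}}

```text
time: 7.7
tool_pos: [0.6496, -0.1069, 0.2563]
orientation: [[0.584, 0.001, 0.812], [-0.812, -0.0, 0.584], [0.001, -1.0, 0.001]]
contact_force: [-0.5, -1.6, 6.5]
gripper_width: 0.562
```

Run:
```python
from h import *
go([.6495,-.1075,.296],-55.5)
print(manip.read_state()['ft_torque'])
A=manip.snapshot("scene");B=manip.snapshot("top")
cv2.imwrite("pics/t1.png",np.hstack([cv2.resize(A[230:330,250:350],None,fx=4,fy=4,interpolation=2),cv2.resize(B[70:170,230:330],None,fx=4,fy=4,interpolation=2)]))
```

```text
t 7.7 pos [ 0.6496 -0.1069  0.2563] yaw -54.28 F [-0.5 -1.6  6.5] w 0.562 q [-14.5  40.   80.4  -0.   59.6  39.7]
shift [ 0.0011 -0.0993 -0.0009] turn [-0.0003  0.0102  0.0005]
[-0.23318359 -0.02379967  0.10287485]
```

View pics/t1.png

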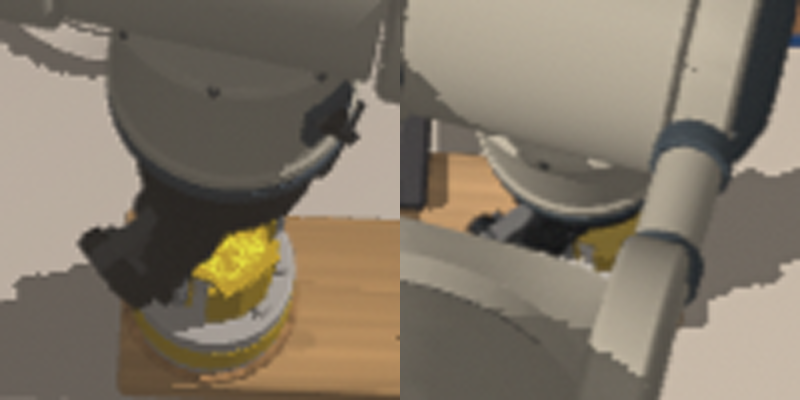

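The cap has turned with the jaws: one pressed tab shows at about (300,303), and the shoulder stop is now bare near (313,308). Next comes the straight lift.

>>> {"api": "arm_command", "payload": {"series": [[0,-0.01,0,0,0,0],[0,-0.03,0,0,0,0],[0,-0.055,0,0,0,0],[0,-0.08,0,0,0,0],[0,-0.11,0,0,0,0],[0,-0.14,0,0,0,0]]}}

```text
time: 8.55
tool_pos: [0.6492, -0.1067, 0.3129]
orientation: [[0.584, 0.0, 0.812], [-0.812, 0.0, 0.584], [0.0, -1.0, 0.0]]
contact_force: [0.8, 0.2, -1.0]
gripper_width: 0.562
```

>>> {"api": "arm_command", "payload": {"series": [[0,-0.03,0,0,0,0],[0,-0.06,0,0,0,0],[0,-0.1,0,0,0,0],[0,-0.13,0,0,0,0],[0,-0.13,0,0,0,0]]}}

```text
time: 9.18
tool_pos: [0.6495, -0.1068, 0.3651]
orientation: [[0.584, 0.002, 0.812], [-0.812, -0.0, 0.584], [0.001, -1.0, 0.001]]
contact_force: [0.3, -0.5, -0.8]
gripper_width: 0.559
```

Run:
```python
from h import *
A=manip.snapshot("scene");B=manip.snapshot("top")
go([.4405,-.1485,.28],-54.3)
cv2.imwrite("pics/l1.png",np.hstack([cv2.resize(A[180:330,210:360],None,fx=8/3,fy=8/3,interpolation=2),cv2.resize(B[70:270,200:400],None,fx=2,fy=2,interpolation=2)]))
```

```text
t 9.275 pos [ 0.6492 -0.1067  0.3637] yaw -54.29 F [-0.2  0.5  0.2] w 0.561 q [-14.5  33.1  74.9  -0.   72.   39.8]
shift [-0.2197  0.2093 -0.4845] turn [ 0.0001  0.0001 -0.0001]
```

View pics/l1.png

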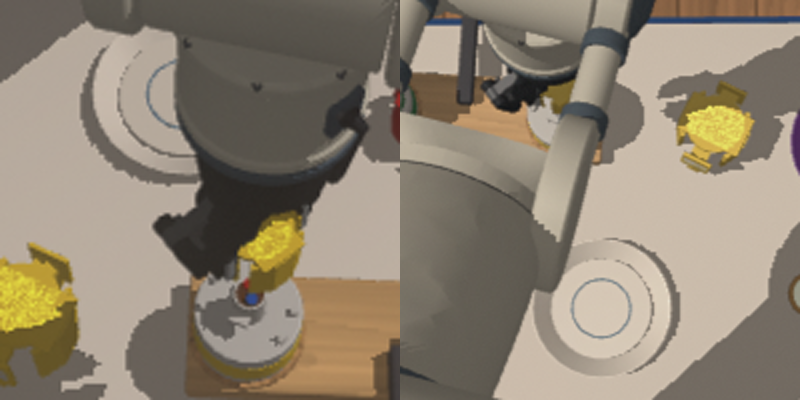

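The cap is held clear of the neck (scene about (311,270)), and the white saucer with the blue ring is where I measured it. I'm carrying the cap over.

>>> {"api": "arm_command", "payload": {"series": [[-0.01,0,-0.025,0,0,0],[-0.03,0,-0.075,0,0,0],[-0.065,0,-0.145,0,0,0],[-0.1,0,-0.22,0,0,0],[-0.135,0,-0.3,0,0,0],[-0.17,0,-0.37,0,0,0],[-0.195,0,-0.43,0,0,0],[-0.212,0,-0.47,0,0,0],[-0.22,0,-0.485,0,0,0],[-0.22,0,-0.485,0,0,0]]}}

```text
time: 10.52
tool_pos: [0.4405, -0.1486, 0.3639]
orientation: [[0.583, 0.0, 0.812], [-0.812, -0.0, 0.583], [0.0, -1.0, 0.0]]
contact_force: [0.2, -0.8, -0.5]
gripper_width: 0.564
```

Run:
```python
from h import *
go([.4405,-.1485,.215],-54.3)
A=manip.snapshot("scene");B=manip.snapshot("top")
cv2.imwrite("pics/m1.png",np.hstack([cv2.resize(A[130:330,180:380],None,fx=2,fy=2,interpolation=2),cv2.resize(B[120:320,200:400],None,fx=2,fy=2,interpolation=2)]))
```

```text
t 10.525 pos [ 0.4405 -0.1486  0.3639] yaw -54.31 F [ 0.2 -0.8 -0.5] w 0.564 q [-26.   18.5 102.    0.   59.5  28.3]
shift [-2.000e-04  3.723e-01  1.000e-04] turn [-0.0001 -0.0001  0.0001]
```

View pics/m1.png

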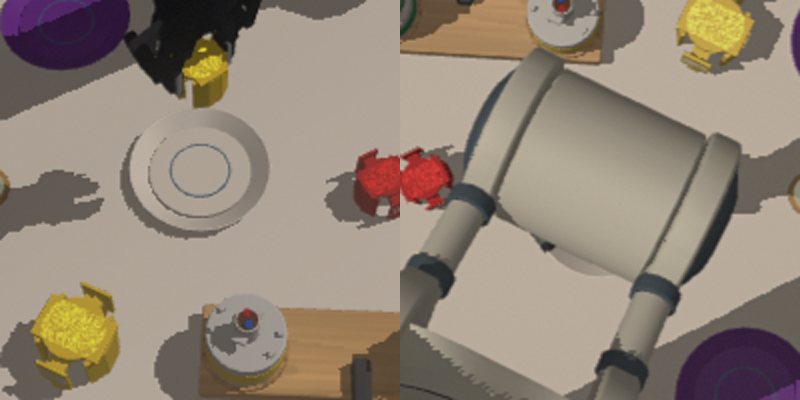

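Seen by the scene camera, the cap (about (283,166)) hangs above the saucer, whose centre is about (280,215). I'm lowering it in stages.

>>> {"api": "arm_command", "payload": {"series": [[0,0.03,0,0,0,0],[0,0.08,0,0,0,0],[0,0.14,0,0,0,0],[0,0.2,0,0,0,0],[0,0.26,0,0,0,0],[0,0.31,0,0,0,0],[0,0.35,0,0,0,0],[0,0.372,0,0,0,0],[0,0.372,0,0,0,0]]}}

```text
time: 11.75
tool_pos: [0.4404, -0.1484, 0.2144]
orientation: [[0.584, -0.001, 0.812], [-0.812, 0.001, 0.584], [-0.001, -1.0, -0.001]]
contact_force: [-0.4, 0.6, -0.3]
gripper_width: 0.559
```

Run:
```python
from h import *
go([.4405,-.1485,.194],-54.3)
A=manip.snapshot("scene")
cv2.imwrite("pics/n1.png",cv2.resize(A[160:260,220:340],None,fx=5,fy=5,interpolation=2))
```

```text
t 11.75 pos [ 0.4404 -0.1484  0.2144] yaw -54.28 F [-0.4  0.6 -0.3] w 0.559 q [-26.   33.3 110.3   0.   36.5  28.3]
shift [0.0005 0.0511 0.0001] turn [ 0.0003  0.0002 -0.0005]
```

View pics/n1.png

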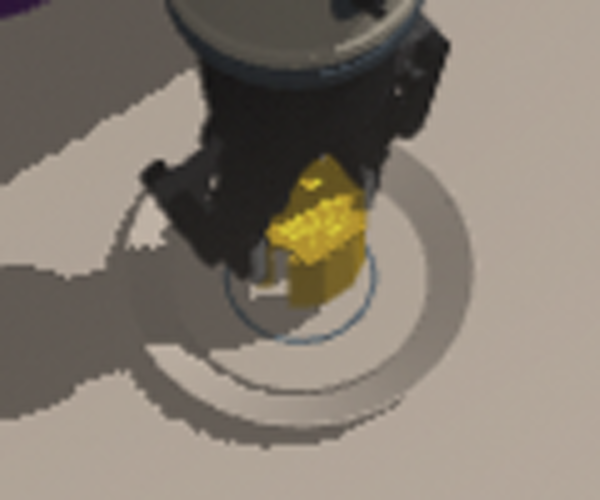

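The cap sits above the blue ring (scene about (284,208)), roughly 22 mm off the floor. I'm lowering it slowly to contact.

>>> {"api": "arm_command", "payload": {"series": [[0,0.012,0,0,0,0],[0,0.025,0,0,0,0],[0,0.038,0,0,0,0],[0,0.048,0,0,0,0],[0,0.051,0,0,0,0],[0,0.051,0,0,0,0]]}}

```text
time: 12.55
tool_pos: [0.4404, -0.1485, 0.1946]
orientation: [[0.584, -0.0, 0.812], [-0.812, 0.0, 0.584], [-0.0, -1.0, -0.0]]
contact_force: [0.3, -0.2, 0.0]
gripper_width: 0.565
```

>>> {"api": "arm_command", "payload": {"series": [[0,0.002,0,0,0,0],[0,0.004,0,0,0,0],[0,0.006,0,0,0,0],[0,0.006,0,0,0,0]]}}

```text
time: 13.05
tool_pos: [0.4404, -0.1485, 0.1923]
orientation: [[0.584, 0.0, 0.812], [-0.812, -0.0, 0.584], [0.0, -1.0, 0.0]]
contact_force: [0.3, -0.3, 0.3]
gripper_width: 0.56
```

>>> {"api": "arm_command", "payload": {"series": [[0,0.001,0,0,0,0],[0,0.002,0,0,0,0],[0,0.003,0,0,0,0],[0,0.003,0,0,0,0]]}}

```text
time: 13.55
tool_pos: [0.4404, -0.1485, 0.192]
orientation: [[0.584, 0.001, 0.812], [-0.812, -0.0, 0.584], [0.001, -1.0, 0.0]]
contact_force: [-4.2, 1.8, 29.0]
gripper_width: 0.563
```

>>> {"api": "arm_command", "payload": {"series": [[0,-0.001,0,0,0,0],[0,-0.002,0,0,0,0],[0,-0.002,0,0,0,0]]}}

```text
time: 13.92
tool_pos: [0.4404, -0.1485, 0.1922]
orientation: [[0.584, 0.0, 0.812], [-0.812, -0.0, 0.584], [0.0, -1.0, 0.0]]
contact_force: [-2.3, 0.7, 10.8]
gripper_width: 0.562
```

>>> {"api": "arm_command", "payload": {"series": [[0,0,0,0,0,0],[0,0,0,0,0,0],[0,0,0,0,0,0],[0,0,0,0,0,0],[0,0,0,0,0,0],[0,0,0,0,0,0],[0,0,0,0,0,0],[0,0,0,0,0,0]], "hand": 1}}

```text
time: 14.92
tool_pos: [0.4404, -0.1485, 0.1919]
orientation: [[0.584, -0.0, 0.812], [-0.812, 0.0, 0.584], [-0.0, -1.0, -0.0]]
contact_force: [0.9, -1.0, -1.0]
gripper_width: 0.996
```

>>> {"api": "arm_command", "payload": {"series": [[0,-0.02,0,0,0,0],[0,-0.05,0,0,0,0],[0,-0.09,0,0,0,0],[0,-0.14,0,0,0,0],[0,-0.2,0,0,0,0],[0,-0.27,0,0,0,0],[0,-0.34,0,0,0,0],[0,-0.38,0,0,0,0],[0,-0.4,0,0,0,0],[0,-0.4,0,0,0,0]]}}

```text
time: 16.18
tool_pos: [0.4403, -0.1485, 0.3524]
orientation: [[0.584, 0.001, 0.812], [-0.812, -0.0, 0.584], [0.001, -1.0, 0.0]]
contact_force: [-0.3, -0.4, 0.5]
gripper_width: 1.001
```

Run:
```python
from h import *
go([.4405,-.1485,.194],-54.3)
A=manip.snapshot("scene");B=manip.snapshot("top")
cv2.imwrite("pics/z1.png",cv2.resize(A[130:330,180:460],None,fx=2.8,fy=2.8,interpolation=2))
for r in manip.trace("saucer","scene"): 
  m=r['region'];ys,xs=np.nonzero(m);print("saucer",r['score'],r['extent'],xs.mean(),ys.mean())
for r in manip.trace("yellow_cap","scene"): 
  m=r['region'];ys,xs=np.nonzero(m);print("cap",r['score'],r['extent'],xs.mean(),ys.mean())
for r in manip.trace("green_cap","scene"): 
  m=r['region'];ys,xs=np.nonzero(m);print("green",r['score'],r['extent'],xs.mean(),ys.mean())
```

```text
t 16.175 pos [ 0.4403 -0.1485  0.3524] yaw -54.29 F [-0.3 -0.4  0.5] w 1.001 q [-26.   19.5 102.8  -0.   57.6  28.3]
shift [-0.000e+00  3.959e-01  2.000e-04] turn [-0.0002  0.0001  0.0004]
saucer 0.75 [247.1, 179.3, 316.9, 245.1] 279.3000371333086 215.3653917564055
saucer 0.59 [177.9, 112.8, 243.2, 165.0] 211.9570931580982 138.90374951681486
saucer 0.56 [97.6, 262.1, 176.2, 336.8] 136.0509027626713 298.10224059169025
cap 0.81 [359.5, 206.1, 387.3, 238.3] 370.6947852760736 220.920245398773
cap 0.8 [264.6, 194.8, 293.7, 225.8] 279.7234332425068 209.07765667574932
cap 0.73 [197.8, 270.2, 236.9, 327.2] 217.62710805746408 297.894440974391
green 0.61 [393.9, 278.1, 435.3, 317.0] 414.41348088531186 296.08651911468814
```

View pics/z1.png

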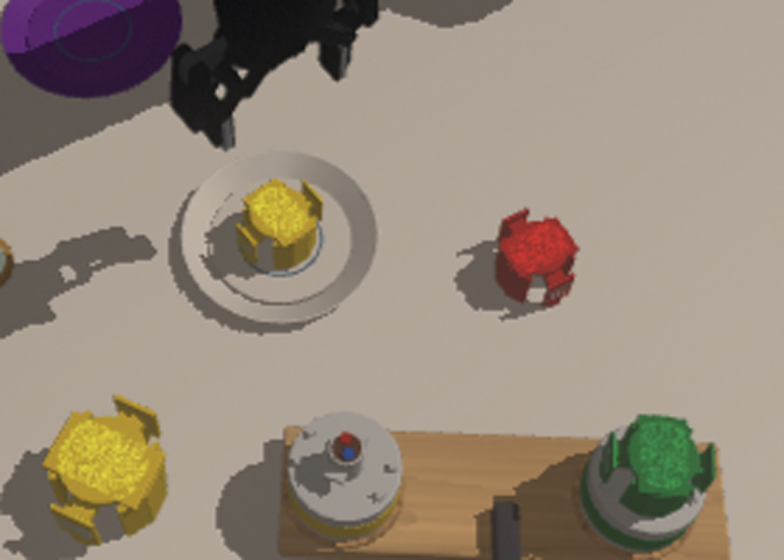

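Run:
```python
from h import *
c=(back(268.4,213.5,.048,"scene")+back(291.8,200.8,.048,"scene"))/2
s=(back(247.1,213,.015,"scene")+back(316.9,213,.015,"scene"))/2
print(c,s, back(279.3,215.4,.008,"scene"))
m=[r for r in manip.trace("saucer","scene") if 240<r['extent'][0]<255][0]['region'].astype(np.uint8)
h=cv2.convexHull(max(cv2.findContours(m,0,1)[0],key=cv2.contourArea))[:,0]
P=np.array([back(a,b,.015,"scene")[:2] for a,b in h],np.float32);print(cv2.fitEllipse(P))
```

```text
[ 0.44341335 -0.14709827  0.048     ] [ 0.43952911 -0.14339634  0.015     ] [ 0.44152749 -0.14941158  0.008     ]
((0.43907374143600464, -0.1491197794675827), (0.153315007686615, 0.15399892628192902), 35.647254943847656)
```

The cap is within about 5 mm of the saucer's centre, standing upright, and the gripper is clear of it. I'm handing the job in.

```bash
python3 -c "
from cell import manip
print(manip.finish_job(), manip.read_state()['time'])"
```

```text
the job is handed in; nothing more can be done
the job is handed in; nothing more can be done
```

The yellow cap is off its tub and standing the right way up in the white saucer with the blue ring. I handed the job in at about 16.3 s; no verdict is reported.

**What I did:** I took the smaller yellow cap, the one on the tub in the rail; the red one and the larger loose yellow one were left alone. I squeezed both tabs, turned the cap about 61° counterclockwise on its neck, and lifted it about 108 mm. I lowered it until the saucer floor pushed back, eased off to about 11 N, and only then opened the fingers.

**Last checks:**
- **Position:** the cap's centre measured about 5 mm from the saucer's centre (limit 25 mm), from the scene camera only because the arm hid the saucer from the top camera. One rougher estimate of the saucer's centre was about 6 mm off the others in y, but still well within the limit.
- **Gripper:** it is open, about 160 mm above where it let go, and shows no contact force.
- **Green cap:** it is still on its tub and looks unmoved in the picture.
- **Forces:** the highest I read at the wrist was about 30 N, when the cap first met the saucer. I read about 22 N while squeezing, because the pads swing forward as they close.

No check failed. Tilt and rest were judged only by eye from the last picture.

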